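# Nip a waxed cheese in the crank feeder

### The arm

A 6-joint arm with a two-finger parallel gripper is mounted at the origin on a cart in front of the work surface, level with it; the furniture and walls round the work are solid. World frame = base frame: x ahead of the robot, y to its left, z up, the work surface at z = 0. Lengths are in m, angles in rad, forces in N, time in s.
With the tool pointing down it reaches from about 0.25 to 0.725 m from the base axis. Payload 4 kg.
Tool frame: the origin (TCP) lies on the centre line of the jaws, within the pads' length; the fingertips stand arm.tips_ahead ahead of it and the grasp point (between the pads) lies 8 mm behind it (arm.tips_ahead is the distance from the TCP to the fingertips, in m); x points along the fingers, y is the direction in which the jaws open and shut, and the axes are right-handed (so a half turn about x gives the same grasp; the last joint's range is limited). The gripper opens to 85 mm and grips with 20 to 120 N. Pads are 22 mm wide; open, the fingers measure 114 mm over their backs; the gripper's body (76 mm by 85 mm) begins 54 mm behind the grasp point. The pads swing forward as they close: fully open they stand 13 mm farther back than shut.
Start: joints at [1.298, 0.241, 0.005, 1.335, 0, 1.571], TCP at [0.135, 0.482, 0.242] pointing down, gripper open.
Joint ranges: [-2.72, 2.72], [-1.05, 1.87], [-1.09, 1.28], [-1.99, 2.15], [-1.42, 1.44], [-3.14, 3.14]. Speed limits (rad/s): [2.79, 2.79, 3.14, 3.14, 3.14, 3.14].

### API

Orientations are given as a unit quaternion [x, y, z, w].
In Python, from plant import arm gives the robot as it stands. The module is installed in compiled form; this text tells all that it offers.
- The arm moves only by the shell command python3 -m creep 'ROWS' [OPENING]. ROWS is JSON, a list of rows, each a list of 2 entries, a list of its own where there are three numbers: the shift along the tool's x, y, z in m, then the turn about the tool's x in degrees. A call has 1 to 12 rows; each row shifts and turns the commanded pose from where the row before left it, along the tool's axes as they then stand; what a row does not reach is not made up. A row lasts 1/12 s, in which the tool goes at most 41.7 mm and 7.16 degrees, less where a joint would pass 70% of its speed; a pose out of reach is approached as far as the arm can. A call with a gripper value outside its range is refused whole. OPENING is the finger opening in m, from 0 to 0.0854, set as the call begins (- or left out, the last holds). The fingers move at their own pace and stop on an object; the grip force is fixed at half the most. Time passes only in rows, so rows that do not move let the fingers close. It gives the time, the measured TCP pose, the force and the opening at its end, in the units of the state.
- arm.state(): the state, without advancing time (a new reading comes with each control period).
- arm.snapshot(name): name is "side" or "top"; returns a dict with "pixels" (384x512x3 uint8, blue, green, red), "depth" (384x512 float32, m along the optical axis (not along the pixel's ray), 0 where there is no reading), "fx", "fy", "cx", "cy" (pixels), "k1" (the pictures are not rectified: a ray, as slopes to the right and down, at radius r is drawn at 1 + k1 r^2 times it, then the intrinsics apply), "world_from_camera" (4x4, takes a point from camera to world coordinates). Camera axes: x right, y down, z forward; pixel columns grow to the right and rows downward; lengths in m; the calibration is good to about 2 mm. A picture is of the moment at which its call begins.
- arm.hand_in(): hands the job in, once; it reports no verdict.
The state is a dict: "clock": time; "joints": joint angles; "joint_vel": joint speeds; "effort": joint torques, N m; "tool_pos": TCP position; "tool_rot": TCP orientation; "contact_force": force on the tool from outside, world axes, zero at the start; "torque": the same for the moment, N m; "width": opening from 0.0 (shut) to 1.0 (fully open).
Only numpy, scipy, OpenCV 4.12 (cv2) and the standard library are available. Lean on these libraries where they do the work, as an engineer would, in place of code of your own. Each camera call takes 0.05 s, during which the arm holds its last target. There are 200 camera calls.

### The job

Stand the small red waxed cheese in the channel of the crank feeder, between the white pusher and the stop. Then take the crank by its loose black sleeve and, keeping hold of the sleeve while it turns, wind it clockwise until the pusher nips the cheese firmly against the stop's rubber bumper, with a push of about two kilos on the cheese and never more than four, or the wax cracks. Let go, leaving the cheese upright and nipped, and leave the label roll, yoghurt tub and price tag where they stand.

Things in the scene. Friction and masses are not known exactly. Their poses are not given: they have to be found in the camera images.
- truckle: the small round cheese in red wax with a white paper spot on top: upright cylinder 56 mm across, 50 mm high, 0.16 kg, loose on the worktop; origin at its centre, z up its axis
- feeder: the bench feeder, fixed: steel base 420 x 112 mm with an open channel between two low rails. Origin on the worktop under the pusher's face as it stands with the crank at 0, on the channel's middle line; x is the feed direction (from crank to stop), y to its left, z up. The grey gear housing covers x = -105 to -15 mm and is 72 mm high
- pusher: the pusher in the channel; its white face plate is 58 mm wide, 40 mm high (15 to 55 mm above the worktop). Origin at the middle of the unloaded face, 35 mm above the worktop, x in the feed direction. The crank drives it by rack and pinion, 16 mm per radian (about 100 mm a turn). The face plate is sprung: it gives by 1 mm for each 8 N on the cheese, up to 6 mm
- crank (a joint): crank angle in rad; grows clockwise seen from above, which feeds the pusher forward; at 0 its arm points along the feeder's -x; range 0 to 11.8. Friction (0.15 N m) holds it where it is left: turning it idle takes about 2.5 N at the sleeve, and each newton on the cheese about 0.27 N more. To be turned only by the sleeve
- sleeve: the black grip sleeve with two red rings, an upright cylinder 25 mm across and 52 mm high that spins freely on the crank's pin, 60 mm from the crank's axis; origin at its middle, 117 mm above the worktop; it can be gripped from above. The crank arm below it has its top 89 mm above the worktop (92 mm at the pin)
- gauge_stop: the dark block across the channel, fixed, 30 mm thick, its knob up to 68 mm high. Origin on the channel floor under the middle of its front face; x in the feed direction. From this face a round rubber bumper 32 mm across, centred 23 mm up, stands out towards the pusher; it was set by hand to stand out somewhere between 10 and 26 mm and does not give way
- label_roll: a bystander: white roll of labels 68 x 112 x 80 mm high; origin under its middle
- tub_1: a bystander: small yoghurt tub 72 mm across, 71 mm high; origin under its middle
- price_tag2: a bystander: small price tag, a card on a stalk with a black foot, 26 x 68 mm, 75 mm high; origin under its middle
- channel (a point): the middle of the channel's floor, 130 mm ahead of the feeder's origin and 12 mm above the worktop; axes as the feeder's. The channel is 64 mm wide and runs along x from -140 to +140 mm of this point; its rails are 8 mm thick, their tops 20 mm above the floor
- crank_axis (a point): a point on the crank's upright axis at the height of the sleeve's middle (117 mm above the worktop), 60 mm behind the feeder's origin; axes as the feeder's
- screen_end (a point): lower left end of the clear upright glass screen (240 mm high, hard to see) that stands on the worktop behind the feeder; from this point it runs straight along the world's -y past all the work, its top leaning 25 mm away from the robot. Keep clear of it
Mind the look-alikes: they are no part of the job. Of the things like the truckle, leave any that is purple or yellow; of the rest the larger one is meant.

How it is judged:
On the way, in this order (a step that is already met when the one before it is completed fails the run):
1. the cheese stands upright on the channel floor between pusher and bumper, let go and at rest (x of truckle in the frame of feeder above 0.028 m and x of truckle in the frame of gauge_stop below -0.036 m and y of truckle in the frame of feeder between -0.006 and 0.006 m and height (world z) of truckle below 0.041 m and angle between truckle's own z axis and vertical below 0.1 rad and contact force between the fingers and truckle below 0.1 N and linear speed of truckle below 0.02 m/s), for 0.2 s.
2. with the sleeve held, the cheese is pressed between pusher and stop with at least 12 N (contact force between pusher and truckle above 12 N and contact force between truckle and gauge_stop above 12 N and contact force between the fingers and sleeve above 0.5 N), for 0.2 s.
At the end, for the whole second after the job is handed in: the cheese stands upright (within 0.1 rad) on the channel floor, within 6 mm of the channel's middle line, at rest, still nipped between pusher and the stop's bumper with more than 1.5 N on either side (contact force between pusher and truckle above 1.5 N and contact force between truckle and gauge_stop above 1.5 N and angle between truckle's own z axis and vertical below 0.1 rad and height (world z) of truckle below 0.041 m and y of truckle in the frame of feeder between -0.006 and 0.006 m and linear speed of truckle below 0.02 m/s); the robot touches nothing.
It fails at once if the cheese is pressed by the pusher or against the stop with more than 40 N (contact force between pusher and truckle above 40 N or contact force between truckle and gauge_stop above 40 N).
It fails at once if the crank runs forward (over 0.3 rad/s) while the robot's fingers are not on the sleeve (velocity of joint crank above 0.3 rad/s and contact force between the fingers and sleeve below 0.1 N).
It fails at once if a bystander (label roll, yoghurt tub, price tag) is moved more than 30 mm (distance of any of label_roll, tub_1, price_tag2 from where it was at the start of the episode above 0.03 m).
It also fails if it takes over 72 s, if anything falls off the work surface, if the arm or the gripper's body presses on something with over 40 N, if the wrist force passes 120 N, or if a joint passes its speed limit or range.

## Working session

There is one attempt and no reset: what is moved stays moved. The work goes in short steps, Python scripts to look and compute and a shell command to move; the robot and the scene stay as the last step left them, time stands still between calls to the robot, and variables do not carry over. Pictures are saved under pics/ and viewed, about 8 in all and at most 12, crops included, and the job is handed in when it is done.

```bash
mkdir -p pics
cat > h.py <<'E'
import numpy as np, cv2
from plant import arm
def snap(n):
    s=arm.snapshot(n); s['pixels']=np.asarray(s['pixels']); s['depth']=np.asarray(s['depth']); return s
def ray(s,uv):
    K=np.array([[s['fx'],0,s['cx']],[0,s['fy'],s['cy']],[0,0,1.]])
    uv=np.atleast_2d(np.array(uv,float))
    p=np.c_[(uv[:,0]-s['cx'])/s['fx'],(uv[:,1]-s['cy'])/s['fy']]
    q=p.copy()
    for _ in range(20): q=p/(1+s['k1']*(q**2).sum(1,keepdims=True))
    T=np.asarray(s['world_from_camera'])
    return T[:3,3],np.c_[q,np.ones(len(q))]@T[:3,:3].T
def plane(s,uv,z):
    o,d=ray(s,uv); return o+d*((z-o[2])/d[:,2])[:,None]
def deep(s,uv):
    o,d=ray(s,uv); uv=np.atleast_2d(np.array(uv)).astype(int)
    return o+d*s['depth'][uv[:,1],uv[:,0]][:,None]
def proj(s,P):
    T=np.linalg.inv(np.asarray(s['world_from_camera'])); p=np.atleast_2d(P)@T[:3,:3].T+T[:3,3]
    q=p[:,:2]/p[:,2:]; q=q*(1+s['k1']*(q**2).sum(1,keepdims=True))
    return q*[s['fx'],s['fy']]+[s['cx'],s['cy']]
E
python3 - <<'E'
from h import *
st=arm.state();print(st, arm.tips_ahead)
for n in('top','side'):
    s=snap(n);cv2.imwrite(f'pics/{n}0.png',cv2.resize(s['pixels'],(768,576)));np.save(f'{n}0.npy',s,allow_pickle=True)
    print(n,s['fx'],s['k1'],np.round(s['world_from_camera'],3).tolist())
E
```

```text
{'clock': 0.0, 'joints': array([ 1.29799519e+00,  2.41436287e-01,  3.71379052e-03,  1.33520096e+00,
       -4.36699766e-05,  1.57083026e+00]), 'joint_vel': array([-0.00133572, -0.00058904, -0.00046523,  0.00028707, -0.00029033,
       -0.00072705]), 'effort': array([ 1.72853681e-03, -3.72317612e+01,  2.52407080e+01,  1.71447342e-02,
        3.65461510e-04, -9.62956861e-07]), 'tool_pos': array([0.13456168, 0.48091449, 0.24139732]), 'tool_rot': array([ 0.09541562,  0.700624  , -0.09690996,  0.70045009]), 'contact_force': array([ 0.53120263, -0.28697895, -0.78306331]), 'torque': array([ 0.0275458 ,  0.04730163, -0.00871297]), 'width': 1.004130251470455} 0.011
top 353.1544773695384 -0.008563667598829056 [[-0.023, -0.995, 0.094, 0.36], [-1.0, 0.024, 0.009, -0.072], [-0.011, -0.094, -0.996, 1.254], [0.0, 0.0, 0.0, 1.0]]
side 426.1779324489052 0.005134201757710319 [[0.899, -0.259, 0.353, 0.019], [-0.438, -0.487, 0.756, -1.078], [-0.024, -0.834, -0.552, 0.851], [0.0, 0.0, 0.0, 1.0]]
```

View pics/top0.png

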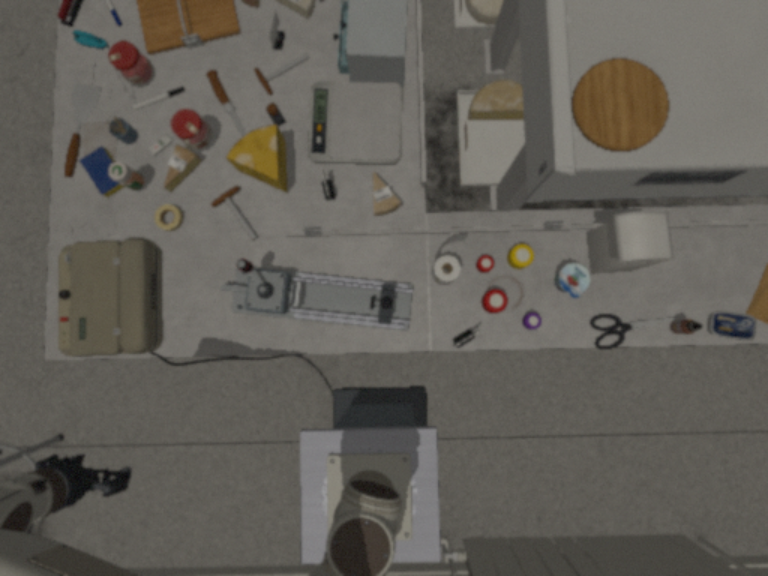

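View pics/side0.png

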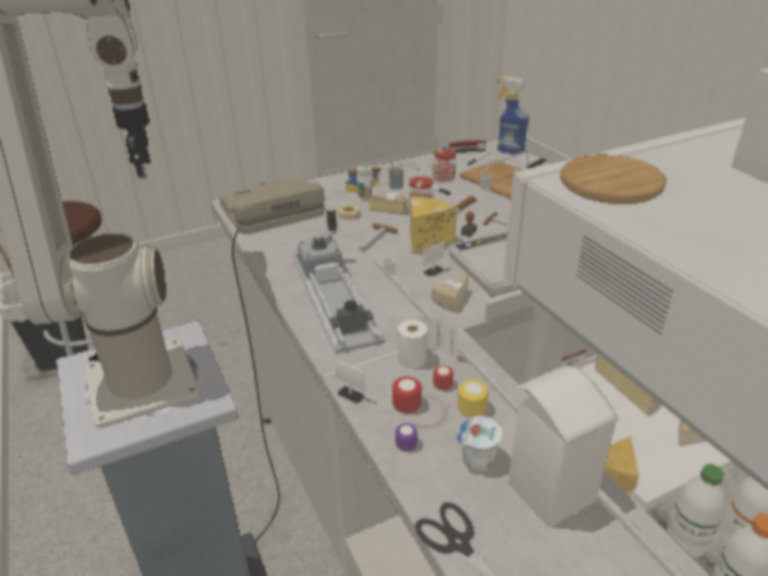

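Candidates for the truckle (768-wide top picture): the larger red one at (495,300), a small red at (485,263), yellow (521,255), purple (531,320). The red-lidded jars are at (190,127) and (130,60). I choose (495,300). Next a close crop of the cheeses and the feeder.

Run:
```python
from h import *
s=np.load('top0.npy',allow_pickle=True).item()
im=s['pixels']
a=cv2.resize(im[160:232,148:285],None,fx=5.8,fy=5.8,interpolation=cv2.INTER_CUBIC)[:,:795]
b=cv2.resize(im[160:240,280:400],None,fx=2,fy=2,interpolation=cv2.INTER_CUBIC)
c=np.zeros((a.shape[0]+160,795,3),np.uint8);c[:a.shape[0],:a.shape[1]]=a;c[a.shape[0]:,:240]=b
c=cv2.convertScaleAbs(c,alpha=1.4)
cv2.imwrite('pics/crop1.png',c);print(a.shape)
hsv=cv2.cvtColor(im,cv2.COLOR_BGR2HSV)
m=(((hsv[...,0]<8)|(hsv[...,0]>172))&(hsv[...,1]>120)&(hsv[...,2]>50)).astype(np.uint8)
n,l,stt,cen=cv2.connectedComponentsWithStats(m)
for i in range(1,n):
    if stt[i,4]>20: print(cen[i],stt[i],deep(s,cen[i]).round(3))
# dark pixels near feeder
g=cv2.cvtColor(im,cv2.COLOR_BGR2GRAY)[160:232,148:285]
n,l,stt,cen=cv2.connectedComponentsWithStats((g<60).astype(np.uint8))
for i in range(1,n):
    if stt[i,4]>5: c=cen[i]+[148,160];print('dark',c,stt[i,4],deep(s,c).round(3),'z.14',plane(s,c,.143).round(4))
s2=np.load('side0.npy',allow_pickle=True).item()
hsv=cv2.cvtColor(s2['pixels'],cv2.COLOR_BGR2HSV)
m=(((hsv[...,0]<8)|(hsv[...,0]>172))&(hsv[...,1]>120)&(hsv[...,2]>50)).astype(np.uint8)
n,l,stt,cen=cv2.connectedComponentsWithStats(m)
for i in range(1,n):
    if stt[i,4]>20: print('side',cen[i],stt[i],deep(s2,cen[i]).round(3))
```

```text
(418, 795, 3)
[41.92857143  5.38095238] [39  0  7 13 42] [[1.186 0.731 0.036]]
[83.42424242 37.1969697 ] [ 73  28  21  21 264] [[1.023 0.541 0.095]]
[123.36437247  81.88663968] [115  73  20  20 247] [[0.859 0.4   0.092]]
[322.47272727 175.67272727] [318 170  11  11  55] [[ 0.525 -0.277  0.038]]
[328.88709677 200.24193548] [322 193  16  15 124] [[ 0.439 -0.294  0.05 ]]
dark [164.48837209 177.65116279] 43 [[0.517 0.243 0.143]] z.14 [[0.5171 0.2427 0.143 ]]
dark [190.93650794 195.04761905] 63 [[0.467 0.175 0.064]] z.14 [[0.4595 0.1585 0.143 ]]
dark [177.94 193.44] 50 [[0.471 0.213 0.089]] z.14 [[0.4656 0.1998 0.143 ]]
dark [257.5320197  201.79802956] 203 [[ 0.437 -0.051  0.08 ]] z.14 [[ 0.433  -0.0518  0.143 ]]
dark [248.13333333 200.86666667] 15 [[ 0.443 -0.018  0.051]] z.14 [[ 0.4367 -0.0222  0.143 ]]
side [297.12195122 102.85365854] [291 101  12   5  41] [[1.027 0.538 0.089]]
side [280.72916667 121.08333333] [274 119  14   6  48] [[0.855 0.388 0.093]]
side [295.03092784 253.27835052] [290 246  11  13  97] [[ 0.517 -0.299  0.028]]
side [270.72690763 265.08835341] [262 253  18  22 249] [[ 0.427 -0.321  0.039]]
```

View pics/crop1.png

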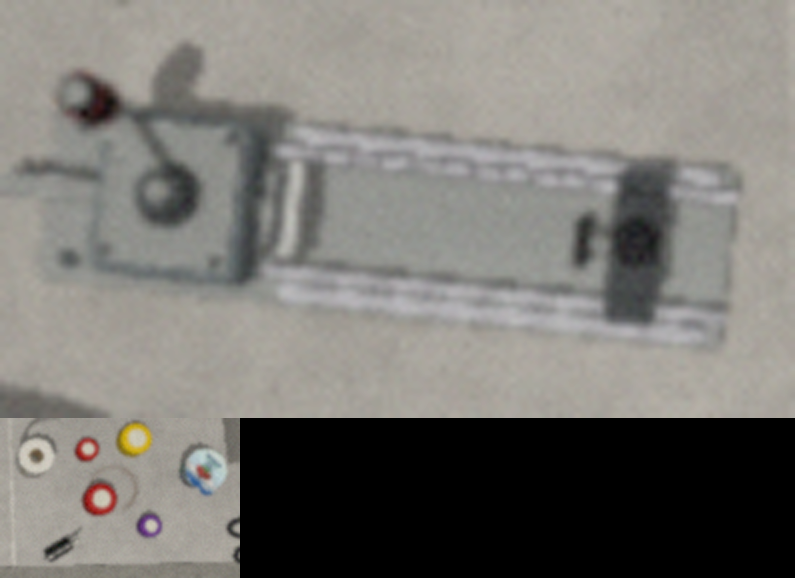

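The crop shows the larger red cheese with a white spot, and the small red clearly smaller. The sleeve (red rings) is at crop (80,97), the hub at (168,195), the white plate at (290,210), the stop at (638,240) and its bumper at about (585,240). Now measure the feeder frame.

Run:
```python
from h import *
s=np.load('top0.npy',allow_pickle=True).item()
px=lambda a:(np.array(a,float)+.5)/5.803-.5+[148,160]
P=lambda a,z:plane(s,px(a),z)
up=P([[290,126],[740,174]],.032);lo=P([[275,300],[722,345]],.032)
print(up.round(4),lo.round(4))
d=(up[1]-up[0])/np.linalg.norm(up[1]-up[0])+(lo[1]-lo[0])/np.linalg.norm(lo[1]-lo[0]);d/=np.linalg.norm(d)
n=np.array([-d[1],d[0],0]); print('dir',d,'yaw',np.arctan2(d[1],d[0]),'half width',(up[0]@n-lo[0]@n)/2)
mid=(up@n).mean()/2+(lo@n).mean()/2
f=lambda Q:np.c_[Q@d,Q@n-mid]
pl=P([[297,160],[284,262],[306,160],[293,262]],.055);print('plate',f(pl).round(4))
st=P([[615,235],[665,240]],.05);print('stop body',f(st).round(4)); print('bumper',f(P([[573,240],[598,240]],.035)).round(4))
h=P([[168,190]],.10);print('hub',h.round(4),f(h),'depth',deep(s,px([168,190])).round(4))
print('plate depth',deep(s,px([[290,210],[630,270],[660,270],[200,230]])).round(4))
sl=deep(s,px([[75,95],[85,100]]));print('sleeve',sl.round(4))
q=P([[75,92]],.143);print(q,f(q))
# rectangle corners of the housing top
print('housing',f(P([[100,112],[265,128],[245,280],[97,265]],.072)).round(4))
# white spot
im=s['pixels'][192:210,320:340].astype(int);w=(im.min(2)>130);v,u=np.nonzero(w);c=[u.mean()+320,v.mean()+192];print('spot',c,w.sum(),plane(s,c,.05).round(4),'red box mid',plane(s,[329.5,200],.045).round(4))
print('mid',mid, 'origin feeder n->',n)
```

```text
[[ 0.5171  0.1581  0.032 ]
 [ 0.4815 -0.1118  0.032 ]] [[ 0.4126  0.1678  0.032 ]
 [ 0.3796 -0.0983  0.032 ]]
dir [-0.12703896 -0.99189773  0.        ] yaw -1.6981794992376715 half width 0.052430734400838785
plate [[-0.2113  0.0304]
 [-0.2117 -0.0302]
 [-0.206   0.031 ]
 [-0.2064 -0.0296]]
stop body [[-0.0202  0.006 ]
 [ 0.0094  0.0061]]
bumper [[-0.0454  0.0015]
 [-0.0306  0.003 ]]
hub [[0.4735 0.215  0.1   ]] [[-0.27337129  0.0019578 ]] depth [[0.4734 0.2148 0.1005]]
plate depth [[ 0.4643  0.154   0.0555]
 [ 0.4237 -0.0454  0.0653]
 [ 0.4249 -0.0626  0.0346]
 [ 0.4527  0.204   0.0692]]
sleeve [[0.5227 0.255  0.1445]
 [0.5195 0.2489 0.1468]]
[[0.52456412 0.2554794  0.143     ]] [[-0.32004952  0.04746831]]
housing [[-0.326   0.0451]
 [-0.2288  0.0456]
 [-0.2296 -0.0435]
 [-0.3162 -0.0437]]
spot [np.float64(331.0), np.float64(199.5)] 2 [[ 0.441  -0.3009  0.05  ]] red box mid [[ 0.4397 -0.2966  0.045 ]]
mid 0.44038981406185895 origin feeder n-> [ 0.99189773 -0.12703896  0.        ]
```

Run:
```python
from h import *
from scipy.spatial.transform import Rotation as R
d=np.array([-0.127,-0.9919,0]);n=np.array([.9919,-.127,0]);mid=.4404
V,U=np.mgrid[0:384,0:512];uv=np.c_[U.ravel(),V.ravel()]
for nm in('top','side'):
    s=np.load(nm+'0.npy',allow_pickle=True).item()
    P=deep(s,uv);ok=s['depth'].ravel()>0;P=P[ok]
    S=P@d;N=P@n-mid
    # cheese
    r=np.hypot(P[:,0]-.44,P[:,1]+.296)
    m=(r<.045)&(P[:,2]>.042)&(P[:,2]<.06);print(nm,'cheese top',m.sum(),P[m].mean(0).round(4),P[m].min(0).round(4),P[m].max(0).round(4))
    # height profile across channel
    m=(S>-.19)&(S<-.06)&(abs(N)<.08)
    h=[(round(c,4),round(float(np.median(P[m&(abs(N-c)<.002)][:,2])),4)) for c in np.arange(-.064,.065,.004) if (m&(abs(N-c)<.002)).any()]
    print(h)
    m=(np.hypot(P[:,0]-.52,P[:,1]-.25)<.05)&(P[:,2]>.125)&(P[:,2]<.16);print('sleeve',m.sum(),P[m].mean(0).round(4),P[m].min(0).round(4),P[m].max(0).round(4))
    # along profile in middle
    m=(abs(N)<.012)
    print([(round(c,3),round(float(np.percentile(P[m&(abs(S-c)<.002)][:,2],80)),3)) for c in np.arange(-.24,.02,.004) if (m&(abs(S-c)<.002)).any()])
    if nm=='top':
        g=cv2.cvtColor(s['pixels'],cv2.COLOR_BGR2GRAY).astype(float).ravel()
        Q=plane(s,uv,.032);S=Q@d;N=Q@n-mid;m=(S>-.18)&(S<-.06)
        print('bright',[(round(c,3),round(g[m&(abs(N-c)<.0015)].mean())) for c in np.arange(-.066,.067,.003)])
        print('screen',plane(s,[[193,157],[208,154],[368,150],[400,150]],0).round(3))
    else: print('screen side',plane(s,[[256,175],[303,230]],0).round(3))
st=arm.state();print(R.from_quat(st['tool_rot']).as_matrix().round(3))
```

```text
top cheese top 210 [ 0.4389 -0.2972  0.0496] [ 0.4122 -0.3261  0.0421] [ 0.4668 -0.271   0.057 ]
[(np.float64(-0.064), -0.0009), (np.float64(-0.06), 0.0), (np.float64(-0.056), 0.0001), (np.float64(-0.052), 0.0135), (np.float64(-0.048), 0.0162), (np.float64(-0.044), 0.0162), (np.float64(-0.04), 0.0132), (np.float64(-0.036), 0.031), (np.float64(-0.032), 0.0315), (np.float64(-0.028), 0.0126), (np.float64(-0.024), 0.0122), (np.float64(-0.02), 0.0123), (np.float64(-0.016), 0.0129), (np.float64(-0.012), 0.0121), (np.float64(-0.008), 0.0119), (np.float64(-0.004), 0.0127), (np.float64(0.0), 0.0122), (np.float64(0.004), 0.0123), (np.float64(0.008), 0.0115), (np.float64(0.012), 0.0119), (np.float64(0.016), 0.0118), (np.float64(0.02), 0.0121), (np.float64(0.024), 0.0118), (np.float64(0.028), 0.0127), (np.float64(0.032), 0.0132), (np.float64(0.036), 0.0322), (np.float64(0.04), 0.0307), (np.float64(0.044), 0.0147), (np.float64(0.048), 0.016), (np.float64(0.052), 0.0164), (np.float64(0.056), 0.0116), (np.float64(0.06), 0.0003), (np.float64(0.064), -0.001)]
sleeve 58 [0.5232 0.252  0.1409] [0.5131 
[... 5227 characters left out ...]
 (np.float64(-0.116), 0.01), (np.float64(-0.112), 0.012), (np.float64(-0.108), 0.01), (np.float64(-0.104), 0.012), (np.float64(-0.1), 0.011), (np.float64(-0.096), 0.01), (np.float64(-0.092), 0.012), (np.float64(-0.088), 0.012), (np.float64(-0.04), 0.048), (np.float64(-0.032), 0.052), (np.float64(-0.02), 0.075), (np.float64(-0.016), 0.079), (np.float64(-0.012), 0.079), (np.float64(-0.008), 0.079), (np.float64(-0.004), 0.077), (np.float64(0.0), 0.079), (np.float64(0.004), 0.075), (np.float64(0.008), 0.057), (np.float64(0.012), 0.052), (np.float64(0.016), 0.013)]
screen side [[ 0.631  0.179  0.   ]
 [ 0.613 -0.191  0.   ]]
[[-0.001  0.269  0.963]
 [-0.002  0.963 -0.269]
 [-1.    -0.002  0.   ]]
```

```bash
python3 -m creep '[[[0,0,0],6.8],[[0,0,0],6.8],[[0,0,0],6.8],[[0,0,0],6.8],[[0,0,0],6.8],[[0,0,0],6.8],[[0,-0.0066,0.031],0],[[0,-0.0066,0.031],0],[[0,-0.0066,0.031],0],[[0,-0.0066,0.031],0],[[0,-0.0066,0.031],0],[[0,-0.0066,0.031],0]]'; python3 -m creep '[[[0,-0.0066,0.031],0],[[0,-0.0066,0.031],0],[[0,-0.0066,0.031],0],[[0,-0.0066,0.031],0],[[0,-0.0066,0.031],0],[[0,-0.0066,0.031],0],[[0,-0.0066,0.031],0],[[0,-0.0066,0.031],0],[[0,-0.0066,0.031],0],[[0,-0.0066,0.031],0],[[0,-0.0066,0.031],0],[[0,-0.0066,0.031],0]]'
```

```text
clock: 1.1
tool_pos: [0.2046, 0.303, 0.2419]
tool_rot: [0.334, 0.623, -0.334, 0.623]
contact_force: [0.7, 0.4, -0.4]
width: 1.003
clock: 2.1
tool_pos: [0.3442, -0.0508, 0.2421]
tool_rot: [0.335, 0.623, -0.334, 0.623]
contact_force: [0.2, 0.3, 0.1]
width: 0.999
```

```bash
python3 -m creep '[[[0,-0.0066,0.031],0],[[0,-0.0066,0.031],0],[[0,-0.0066,0.031],0],[[0,-0.0066,0.031],0],[[0,-0.0066,0.031],0],[[0,-0.0066,0.031],0],[[0,0,0],6.8],[[0,0,0],6.8],[[0,0,0],6.8],[[0,0,0],6.8],[[0,0,0],6.8],[[0,0,0],6.8]]'
cat >> h.py <<'E'
from scipy.spatial.transform import Rotation as R
def to(x,y,z,st=None):
    st=st or arm.state();M=R.from_quat(st['tool_rot']).as_matrix()
    az=np.degrees(np.arctan2(M[1,1],M[0,1]))
    print('pos',np.round(st['tool_pos'],4),'az y',az.round(2),'tool shift',(M.T@(np.array([x,y,z])-st['tool_pos'])).round(4),'F',np.round(st['contact_force'],2),'w',round(st['width'],3),'t',round(st['clock'],2),'down',M[:,0].round(3))
E
python3 -c "
from h import *
to(.439,-.298,.12);print(arm.state()['joints'].round(3))"
```

```text
clock: 3.1
tool_pos: [0.4138, -0.2259, 0.2417]
tool_rot: [-0.532, -0.466, 0.532, -0.465]
contact_force: [0.3, 0.3, -0.0]
width: 1.001
pos [ 0.4138 -0.2259  0.2417] az y -7.58 tool shift [0.1217 0.0347 0.0682] F [ 0.33  0.28 -0.04] w 1.001 t 3.1 down [-0.001  0.001 -1.   ]
[-0.5    0.185 -0.067  1.32  -0.     1.203]
```

```bash
python3 -m creep '[[[0,0.0087,0.017],0],[[0,0.0087,0.017],0],[[0,0.0087,0.017],0],[[0,0.0087,0.017],0],[[0.03,0,0],0],[[0.03,0,0],0],[[0.03,0,0],0],[[0.03,0,0],0],[[0,0,0],0]]'
python3 - <<'E'
from h import *
to(.439,-.298,.037)
a=snap('top')['pixels'][150:245,270:390];b=snap('side')['pixels'][190:310,220:360]
a=cv2.resize(a,None,fx=3.3,fy=3.3,interpolation=2);b=cv2.resize(b,(396,340),interpolation=2)
c=np.zeros((345,796,3),np.uint8);c[:a.shape[0],:396]=a;c[:340,400:]=b;cv2.imwrite('pics/c2.png',cv2.convertScaleAbs(c,alpha=1.4))
E
```

```text
clock: 3.85
tool_pos: [0.4358, -0.295, 0.1158]
tool_rot: [-0.529, -0.472, 0.532, -0.463]
contact_force: [-0.9, 0.3, -0.0]
width: 0.998
pos [ 0.4358 -0.295   0.1158] az y -7.24 tool shift [0.0788 0.0045 0.003 ] F [-0.88  0.27 -0.04] w 0.998 t 3.85 down [-0.011  0.007 -1.   ]
```

View pics/c2.png

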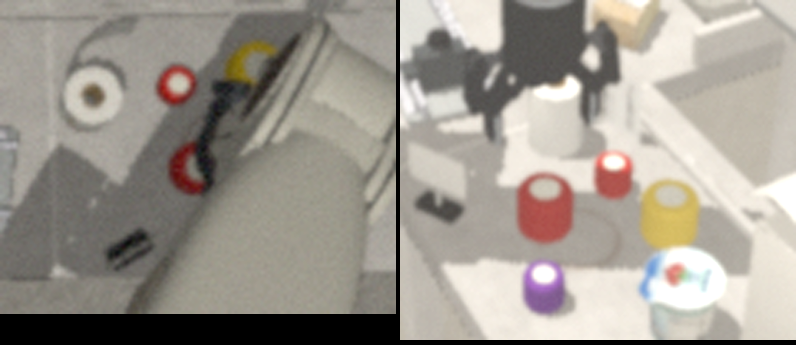

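```bash
python3 -m creep '[[[0.015,0.001,0.001],0],[[0.015,0,0],0],[[0.01,0,0],0],[[0,0,0],0],[[0,0,0],0],[[0,0,0],0]]'
python3 -c "
from h import *
to(.439,-.298,.037)"
```

```text
clock: 4.45
tool_pos: [0.4419, -0.2995, 0.0838]
tool_rot: [0.531, 0.467, -0.53, 0.468]
contact_force: [0.8, 0.8, 1.1]
width: 1.0
pos [ 0.4419 -0.2995  0.0838] az y -7.23 tool shift [ 0.0468 -0.0031 -0.0012] F [0.79 0.77 1.08] w 1.0 t 4.45 down [ 0.002 -0.001 -1.   ]
```

```bash
python3 -m creep '[[[0.01,-0.001,0],0],[[0.01,-0.001,-0.001],0],[[0.01,-0.001,0],0],[[0.01,0,0],0],[[0.007,0,0],0],[[0,0,0],0],[[0,0,0],0],[[0,0,0],0]]' 
python3 -m creep '[[[0,0,0],0],[[0,0,0],0],[[0,0,0],0],[[0,0,0],0],[[0,0,0],0],[[0,0,0],0],[[0,0,0],0],[[0,0,0],0]]' 0.03
python3 -c "
from h import *
to(.439,-.298,.037)"
```

```text
clock: 5.12
tool_pos: [0.4383, -0.2977, 0.0353]
tool_rot: [0.531, 0.467, -0.531, 0.467]
contact_force: [-0.0, 0.3, 0.7]
width: 0.996
clock: 5.78
tool_pos: [0.4389, -0.2979, 0.0366]
tool_rot: [0.531, 0.467, -0.53, 0.468]
contact_force: [-0.2, 0.1, 5.1]
width: 0.623
pos [ 0.4389 -0.2979  0.0366] az y -7.23 tool shift [-0.0004  0.0002  0.    ] F [-0.21  0.09  5.15] w 0.623 t 5.78 down [ 0.002 -0.001 -1.   ]
```

```bash
python3 -m creep '[[[0,0,0],0],[[0,0,0],0],[[-0.01,0,0],0],[[-0.02,0,0],0],[[-0.03,0,0],0],[[-0.03,0,0],0],[[-0.02,0,0],0],[[0,0,0],0],[[0,0,0],0],[[0,0,0],0]]'
python3 - <<'E'
from h import *
to(.4512,.0481,.12)
a=snap('top')['pixels'][150:245,270:390];b=snap('side')['pixels'][170:290,220:360]
a=cv2.resize(a,None,fx=3.3,fy=3.3,interpolation=2);b=cv2.resize(b,(396,340),interpolation=2)
c=np.zeros((345,796,3),np.uint8);c[:a.shape[0],:396]=a;c[:340,400:]=b;cv2.imwrite('pics/c3.png',cv2.convertScaleAbs(c,alpha=1.4))
E
```

```text
clock: 6.62
tool_pos: [0.4372, -0.297, 0.1442]
tool_rot: [-0.53, -0.468, 0.531, -0.467]
contact_force: [-0.3, 0.9, -3.0]
width: 0.628
pos [ 0.4372 -0.297   0.1442] az y -7.23 tool shift [ 0.0246 -0.0295 -0.3441] F [-0.27  0.86 -3.04] w 0.628 t 6.62 down [-0.002  0.001 -1.   ]
```

View pics/c3.png

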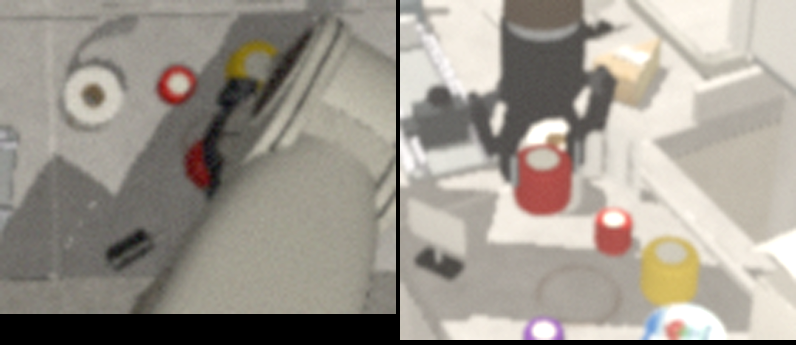

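```bash
python3 - <<'E'
from h import *
s=np.load('side0.npy',allow_pickle=True).item()
print(plane(s,[269.8,226.5],.1576))
E
python3 -m creep '[[[0,-0.0025,-0.0288],0],[[0,-0.0025,-0.0288],0],[[0,-0.0025,-0.0288],0],[[0,-0.0025,-0.0288],0],[[0,-0.0025,-0.0288],0],[[0,-0.0025,-0.0288],0],[[0,-0.0025,-0.0288],0],[[0,-0.0025,-0.0288],0],[[0,-0.0025,-0.0288],0],[[0,-0.0025,-0.0288],0],[[0,-0.0025,-0.0288],0],[[0,-0.002,-0.0272],0]]'
python3 -m creep '[[[0.01,0,0],0],[[0.01,0,0],0],[[0.01,0,0],0],[[0.01,0,0],0],[[0,0,0],0],[[0,0,0],0],[[0,0,0],0]]'
python3 - <<'E'
from h import *
to(.4512,.0481,.05)
S=snap('side');np.save('side1.npy',S,allow_pickle=True);T=snap('top')
b=cv2.resize(S['pixels'][150:270,180:320],(600,514),interpolation=2);cv2.imwrite('pics/c4.png',cv2.convertScaleAbs(b,alpha=1.4))
E
```

```text
[[ 0.43365587 -0.30225032  0.1576    ]]
clock: 7.72
tool_pos: [0.4508, 0.0488, 0.1438]
tool_rot: [-0.53, -0.468, 0.531, -0.467]
contact_force: [0.6, 0.1, -1.2]
width: 0.625
clock: 8.3
tool_pos: [0.4519, 0.0473, 0.105]
tool_rot: [-0.53, -0.468, 0.531, -0.467]
contact_force: [0.4, -0.3, -2.0]
width: 0.631
pos [0.4519 0.0473 0.105 ] az y -7.24 tool shift [ 0.055  -0.0007 -0.0007] F [ 0.39 -0.28 -2.  ] w 0.631 t 8.3 down [-0.001 -0.    -1.   ]
```

View pics/c4.png

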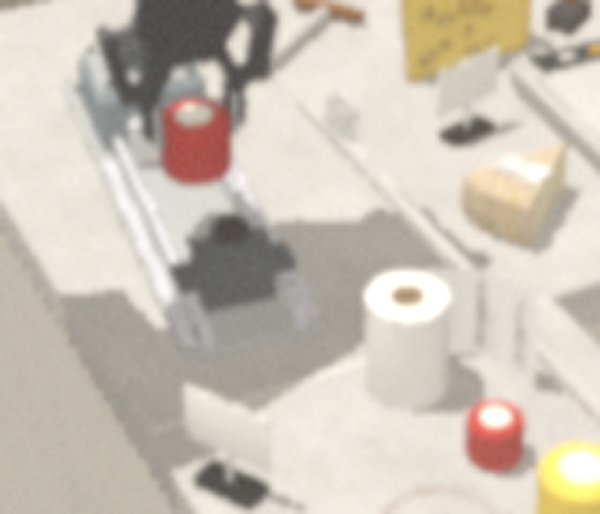

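Run:
```python
from h import *
d=np.array([-0.127,-0.9919,0]);n=np.array([.9919,-.127,0]);mid=.4404
s=np.load('side1.npy',allow_pickle=True).item()
hsv=cv2.cvtColor(s['pixels'],cv2.COLOR_BGR2HSV);m=(((hsv[...,0]<8)|(hsv[...,0]>172))&(hsv[...,1]>110)&(hsv[...,2]>40)).astype(np.uint8)
m[:, :200]=0;m[210:]=0;m[:160]=0;m[:,250:]=0
v,u=np.nonzero(m);print(u.min(),u.max(),v.min(),v.max())
for v0 in (182,186,190):
    uu=u[v==v0];print(v0,uu.min(),uu.max())
for zz,px in((.1184,[225.7,176.6]),):
    p=plane(s,px,zz);print(p,p@d,p@n-mid)
s0=np.load('side0.npy',allow_pickle=True).item()
# rails: brightness across channel at z=.032, side view
g=cv2.cvtColor(s0['pixels'],cv2.COLOR_BGR2GRAY).astype(np.float32)
for off in (0,):
  prof=[]
  for c in np.arange(-.06,.061,.002):
    P=np.array([d*S+n*(mid+c)+[0,0,.032] for S in np.arange(-.17,-.09,.004)]);q=proj(s0,P).astype(np.float32)
    prof.append((round(c,3),round(float(cv2.remap(g,q[:,:1],q[:,1:],1).mean()))))
  print(prof)
```

```text
219 232 175 191
182 219 232
186 219 232
190 220 231
[[0.4531345  0.04239009 0.1184    ]] [-0.09959482] [0.00368057]
[(np.float64(-0.06), 155), (np.float64(-0.058), 161), (np.float64(-0.056), 167), (np.float64(-0.054), 171), (np.float64(-0.052), 172), (np.float64(-0.05), 168), (np.float64(-0.048), 162), (np.float64(-0.046), 154), (np.float64(-0.044), 149), (np.float64(-0.042), 150), (np.float64(-0.04), 157), (np.float64(-0.038), 164), (np.float64(-0.036), 167), (np.float64(-0.034), 165), (np.float64(-0.032), 160), (np.float64(-0.03), 157), (np.float64(-0.028), 155), (np.float64(-0.026), 155), (np.float64(-0.024), 155), (np.float64(-0.022), 155), (np.float64(-0.02), 155), (np.float64(-0.018), 155), (np.float64(-0.016), 154), (np.float64(-0.014), 153), (np.float64(-0.012), 154), (np.float64(-0.01), 154), (np.float64(-0.008), 154), (np.float64(-0.006), 154), (np.float64(-0.004), 154), (np.float64(-0.002), 154), (np.float64(0.0), 154), (np.float64(0.002), 154), (np.float64(0.004), 153), (np.float64(0.006), 153), (np.float64(0.008), 153), (np.float64(0.01), 154), (np.float64(0.012), 154), (np.float64(0.014), 154), (np.float64(0.016), 154), (np.float64(0.018), 153), (np.float64(0.02), 152), (np.float64(0.022), 150), (np.float64(0.024), 146), (np.float64(0.026), 143), (np.float64(0.028), 142), (np.float64(0.03), 145), (np.float64(0.032), 151), (np.float64(0.034), 157), (np.float64(0.036), 162), (np.float64(0.038), 164), (np.float64(0.04), 166), (np.float64(0.042), 167), (np.float64(0.044), 166), (np.float64(0.046), 164), (np.float64(0.048), 162), (np.float64(0.05), 161), (np.float64(0.052), 162), (np.float64(0.054), 162), (np.float64(0.056), 163), (np.float64(0.058), 163), (np.float64(0.06), 163)]
```

```bash
python3 -m creep '[[[0.01,-0.001,0],0],[[0.01,0,0],0],[[0.006,0,0],0],[[0.005,0,0],0],[[0.005,0,0],0],[[0.004,0,0],0],[[0.003,0,0],0],[[0,0,0],0],[[0,0,0],0]]'
python3 -c "
from h import *
to(.4512,.0481,.05)"
```

```text
clock: 9.15
tool_pos: [0.4511, 0.0475, 0.0623]
tool_rot: [-0.53, -0.468, 0.531, -0.467]
contact_force: [-0.1, -0.4, -2.2]
width: 0.624
pos [0.4511 0.0475 0.0623] az y -7.23 tool shift [ 0.0123 -0.     -0.0006] F [-0.06 -0.45 -2.19] w 0.624 t 9.15 down [-0. -0. -1.]
```

```bash
python3 -m creep '[[[0.004,0,0],0],[[0.004,0,0],0],[[0.003,0,0],0],[[0.001,0,0],0],[[0,0,0],0],[[0,0,0],0]]'
python3 -c "
from h import *
to(.4512,.0481,.05)
a=snap('top')
S=snap('side');b=cv2.resize(S['pixels'][150:270,180:320],(600,514),interpolation=2);cv2.imwrite('pics/c5.png',cv2.convertScaleAbs(b,alpha=1.4))"
```

```text
clock: 9.65
tool_pos: [0.451, 0.0475, 0.0502]
tool_rot: [-0.53, -0.468, 0.531, -0.467]
contact_force: [0.0, 0.1, -2.8]
width: 0.629
pos [0.451  0.0475 0.0502] az y -7.23 tool shift [ 0.0002  0.0001 -0.0006] F [ 0.02  0.09 -2.75] w 0.629 t 9.65 down [-0. -0. -1.]
```

View pics/c5.png

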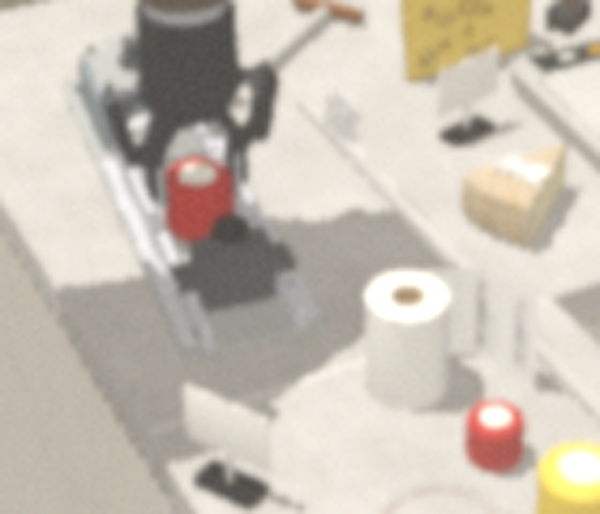

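It sits in the channel. Lower the last millimetre, let go and retreat.

```bash
python3 -m creep '[[[0.001,0,0],0],[[0.0007,0,0],0],[[0,0,0],0],[[0,0,0],0]]'
python3 -m creep '[[[0,0,0],0],[[0,0,0],0],[[0,0,0],0],[[0,0,0],0],[[0,0,0],0],[[0,0,0],0],[[-0.01,0,0],0],[[-0.02,0,0],0],[[-0.03,0,0],0],[[-0.03,0,0],0],[[-0.03,0,0],0]]' 0.08
python3 -c "
from h import *
to(.5232,.253,.17)"
```

```text
clock: 10.08
tool_pos: [0.4511, 0.0475, 0.0486]
tool_rot: [-0.531, -0.467, 0.531, -0.467]
contact_force: [-0.4, -0.1, -1.9]
width: 0.625
clock: 11.0
tool_pos: [0.4506, 0.0475, 0.1697]
tool_rot: [-0.53, -0.468, 0.531, -0.467]
contact_force: [1.0, -0.1, -0.3]
width: 0.937
pos [0.4506 0.0475 0.1697] az y -7.23 tool shift [-0.0004  0.0461 -0.213 ] F [ 1.01 -0.15 -0.32] w 0.937 t 11.0 down [-0.001 -0.    -1.   ]
```

```bash
python3 -m creep '[[[0,0.0055,-0.0265],0],[[0,0.0055,-0.0265],0],[[0,0.0055,-0.0265],0],[[0,0.0055,-0.0265],0],[[0,0.0055,-0.0265],0],[[0,0.0055,-0.0265],0],[[0,0.0055,-0.0265],0],[[0,0.0056,-0.0265],0],[[0,0,0],0],[[0,0,0],0],[[0,0,0],0]]' 0.065
python3 - <<'E'
from h import *
to(.521,.252,.113)
d=np.array([-0.127,-0.9919,0]);n=np.array([.9919,-.127,0]);mid=.4404
S=snap('side');T=snap('top');np.save('top2.npy',T,allow_pickle=True)
b=cv2.resize(S['pixels'][110:250,170:290],(390,455),interpolation=2);a=cv2.resize(T['pixels'][150:240,150:285],(405,270),interpolation=2)
c=np.zeros((455,800,3),np.uint8);c[:,:390]=b;c[:270,395:]=a
cv2.imwrite('pics/c6.png',cv2.convertScaleAbs(c,alpha=1.4))
V,U=np.mgrid[170:240,215:250];P=deep(T,np.c_[U.ravel(),V.ravel()]);m=(P[:,2]>.05)&(abs(P@n-mid)<.035);m&=(P@d>-.16)&(P@d<-.06)&(P[:,2]<.075)
print('cheese',m.sum(),P[m].mean(0),(P[m]@d).min(),(P[m]@d).max(),(P[m]@n-mid).min(),(P[m]@n-mid).max(),P[m,2].std())
E
```

```text
clock: 11.92
tool_pos: [0.521, 0.2519, 0.1681]
tool_rot: [-0.53, -0.468, 0.531, -0.468]
contact_force: [-0.3, -0.2, -1.0]
width: 0.76
pos [0.521  0.2519 0.1681] az y -7.21 tool shift [ 0.0551  0.     -0.0001] F [-0.26 -0.19 -0.99] w 0.76 t 11.92 down [-0.001 -0.001 -1.   ]
cheese 207 [0.45122984 0.04601193 0.06145592] -0.13095569524660608 -0.07598641285422948 -0.025868178447340406 0.028683698834030602 0.002890687394873448
```

View pics/c6.png

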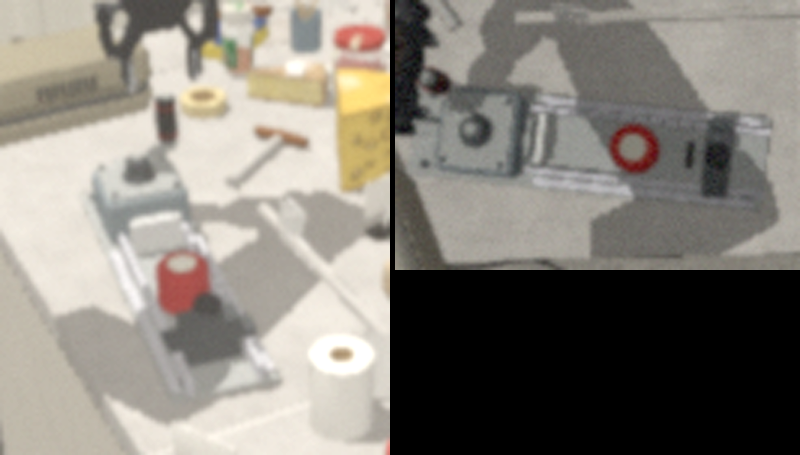

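The cheese stands upright in the channel: in the 405-px-wide top crop it is at (635,147), the stop at (717,155) and the plate at (540,138). In the side crop the fingers straddle the sleeve at (165,120). Go down and grip.

```bash
python3 -m creep '[[[0.01,0,0],0],[[0.015,0,0],0],[[0.015,0,0],0],[[0.01,0,0],0],[[0.005,0,0],0],[[0,0,0],0],[[0,0,0],0]]'
python3 -c "
from h import *
to(.521,.252,.113)"
python3 -m creep '[[[0,0,0],0],[[0,0,0],0],[[0,0,0],0],[[0,0,0],0],[[0,0,0],0],[[0,0,0],0],[[0,0,0],0],[[0,0,0],0],[[0,0,0],0]]' 0.01
python3 -c "
from h import *
to(.521,.252,.113)"
```

```text
clock: 12.6
tool_pos: [0.5216, 0.252, 0.1136]
tool_rot: [-0.531, -0.467, 0.531, -0.467]
contact_force: [0.1, -0.7, -0.1]
width: 0.763
pos [0.5216 0.252  0.1136] az y -7.25 tool shift [ 0.0006 -0.0006  0.0001] F [ 0.05 -0.65 -0.14] w 0.763 t 12.6 down [-0. -0. -1.]
clock: 13.35
tool_pos: [0.5225, 0.2526, 0.1147]
tool_rot: [0.531, 0.467, -0.53, 0.468]
contact_force: [1.0, -1.1, 5.4]
width: 0.276
pos [0.5225 0.2526 0.1147] az y -7.24 tool shift [ 0.0016 -0.0014  0.0008] F [ 1.05 -1.07  5.36] w 0.276 t 13.35 down [ 0.002  0.001 -1.   ]
```

```bash
python3 -m creep '[[[0,0.0067,0.008],0],[[0,0.0052,0.0091],0],[[0,0.0036,0.0098],0],[[0,0.0018,0.0103],0],[[0,0,0],0],[[0,0,0],0]]'
cat >> h.py <<'E'
def loc():
    st=arm.state();d=np.array([-0.127,-0.9919,0]);n=np.array([.9919,-.127,0])
    p=st['tool_pos'];f=st['contact_force']
    x,y=p@d,p@n-.4404; rx,ry=x+.2734,y-.002
    th=np.arctan2(ry,-rx)
    t=np.array([np.sin(th),np.cos(th)]) # tangent (x,y)
    fx,fy=f@d,f@n
    print('x,y',round(x,4),round(y,4),'rel',round(rx,4),round(ry,4),'r',round(np.hypot(rx,ry),4),'th deg',round(np.degrees(th),1),'Fx,Fy',round(fx,1),round(fy,1),'Ftan',round(fx*t[0]+fy*t[1],1),'Fz',round(f[2],1),'z',round(p[2],4),'w',round(st['width'],3),'t',round(st['clock'],2))
E
python3 -c "
from h import *
loc()"
```

```text
clock: 13.85
tool_pos: [0.5328, 0.2125, 0.1145]
tool_rot: [-0.53, -0.468, 0.531, -0.467]
contact_force: [-4.9, -1.8, 8.6]
width: 0.278
x,y -0.2784 0.0611 rel -0.005 0.0591 r 0.0594 th deg 85.1 Fx,Fy 2.4 -4.6 Ftan 2.0 Fz 8.6 z 0.1145 w 0.278 t 13.85
```

```bash
python3 -m creep '[[[-0.001,-0.0005,0.0105],0],[[0,-0.0018,0.0103],0],[[0,-0.0036,0.0098],0],[[0,-0.0052,0.0091],0],[[0,-0.0067,0.008],0],[[0,-0.008,0.0067],0],[[0,-0.0091,0.0052],0],[[0,-0.0098,0.0036],0],[[0,-0.0103,0.0018],0],[[0,0,0],0],[[0,0,0],0]]'
python3 -c "
from h import *
loc()"
```

```text
clock: 14.77
tool_pos: [0.4702, 0.1584, 0.1146]
tool_rot: [0.531, 0.47, -0.529, 0.466]
contact_force: [-2.1, 11.5, 0.8]
width: 0.276
x,y -0.2169 0.0059 rel 0.0565 0.0039 r 0.0567 th deg 176.1 Fx,Fy -11.1 -3.5 Ftan 2.7 Fz 0.8 z 0.1146 w 0.276 t 14.77
```

```bash
sed -i 's/rx,ry=x+.2734,y-.002/rx,ry=x+.2765,y-.0012/' h.py; python3 -m creep '[[[0,-0.0105,-0.001],0],[[0,-0.0103,-0.0028],0],[[0,-0.0098,-0.0046],0],[[0,-0.0091,-0.0052],0],[[0,-0.008,-0.0067],0],[[0,-0.0067,-0.008],0],[[0,-0.0052,-0.0091],0],[[0,-0.0036,-0.0098],0],[[0,-0.0018,-0.0103],0],[[0,0,0],0],[[0,0,0],0]]'
python3 -c "
from h import *
loc()"
```

```text
clock: 15.68
tool_pos: [0.4132, 0.2231, 0.1146]
tool_rot: [0.53, 0.469, -0.53, 0.467]
contact_force: [-2.6, 2.6, 5.1]
width: 0.278
x,y -0.2738 -0.0589 rel 0.0027 -0.0601 r 0.0601 th deg -92.6 Fx,Fy -2.3 -2.9 Ftan 2.4 Fz 5.1 z 0.1146 w 0.278 t 15.68
```

```bash
python3 -m creep '[[[-0.0005,0,-0.0105],0],[[0,0.0018,-0.0103],0],[[0,0.0036,-0.0098],0],[[0,0.0052,-0.0091],0],[[0,0.0067,-0.008],0],[[0,0.008,-0.0067],0],[[0,0.0091,-0.0052],0],[[0,0.0098,-0.0036],0],[[0,0.0103,-0.0018],0],[[0,0,0],0],[[0,0,0],0]]'
python3 - <<'E'
from h import *
loc()
T=snap('top');S=snap('side')
b=cv2.resize(S['pixels'][150:250,190:270],(360,450),interpolation=2);a=cv2.resize(T['pixels'][170:225,190:270],(436,300),interpolation=2)
c=np.zeros((450,800,3),np.uint8);c[:,:360]=b;c[:300,364:]=a
cv2.imwrite('pics/c7.png',cv2.convertScaleAbs(c,alpha=1.4))
d=np.array([-0.127,-0.9919,0]);n=np.array([.9919,-.127,0]);mid=.4404
V,U=np.mgrid[170:240,205:260];P=deep(T,np.c_[U.ravel(),V.ravel()]);m=(P[:,2]>.05)&(abs(P@n-mid)<.035);m&=(P@d>-.16)&(P@d<-.05)&(P[:,2]<.072)
print('cheese+plate',m.sum(),P[m].mean(0),(P[m]@d).min(),(P[m]@d).max())
E
```

```text
clock: 16.6
tool_pos: [0.4778, 0.2785, 0.1147]
tool_rot: [0.531, 0.467, -0.531, 0.468]
contact_force: [2.1, -3.1, 1.5]
width: 0.273
x,y -0.3369 -0.0019 rel -0.0604 -0.0031 r 0.0605 th deg -2.9 Fx,Fy 2.8 2.5 Ftan 2.4 Fz 1.5 z 0.1147 w 0.273 t 16.6
cheese+plate 262 [0.4509046  0.04217183 0.05989292] -0.1420348968051674 -0.06592083272757551
```

View pics/c7.png

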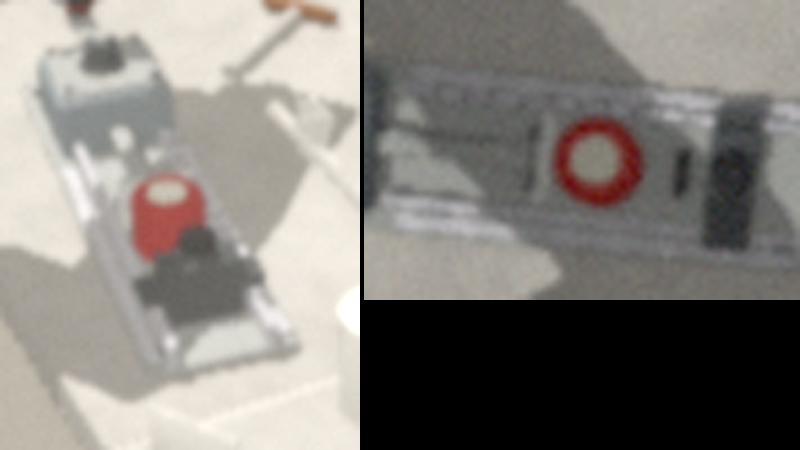

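Run:
```python
from h import *
d=np.array([-0.127,-0.9919,0]);n=np.array([.9919,-.127,0]);mid=.4404
T=snap('top');px=lambda a:(np.array(a,float)-[364,0]+.5)/5.45-.5+[190,170]
for nm,a,z in(('ring L',[553,160],.062),('ring R',[640,163],.062),('plateR',[556,150],.055),('disc L',[674,172],.048),('disc R',[691,172],.048),('stop L',[708,190],.05)):
    p=plane(T,px(a),z);print(nm,(p@d).round(4),(p@n-mid).round(4))
# intensity profile along centre line at z=.045
g=cv2.cvtColor(T['pixels'],cv2.COLOR_BGR2GRAY).astype(np.float32)
Sx=np.arange(-.07,-.01,.002);pr=0
for c in(-.008,-.004,0,.004,.008):
    q=proj(T,np.array([d*S+n*(mid+.0015+c)+[0,0,.048] for S in Sx])).astype(np.float32);pr=pr+cv2.remap(g,q[:,:1],q[:,1:],1)[:,0]/5
print([(round(a,3),int(b)) for a,b in zip(Sx,pr)])
```

```text
ring L [-0.1189] [-0.0012]
ring R [-0.0649] [0.0025]
plateR [-0.1186] [0.0057]
disc L [-0.0441] [-0.]
disc R [-0.0334] [0.0011]
stop L [-0.0215] [-0.0092]
[(np.float64(-0.07), 34), (np.float64(-0.068), 37), (np.float64(-0.066), 44), (np.float64(-0.064), 53), (np.float64(-0.062), 61), (np.float64(-0.06), 66), (np.float64(-0.058), 68), (np.float64(-0.056), 69), (np.float64(-0.054), 70), (np.float64(-0.052), 70), (np.float64(-0.05), 69), (np.float64(-0.048), 67), (np.float64(-0.046), 61), (np.float64(-0.044), 51), (np.float64(-0.042), 40), (np.float64(-0.04), 33), (np.float64(-0.038), 35), (np.float64(-0.036), 44), (np.float64(-0.034), 54), (np.float64(-0.032), 62), (np.float64(-0.03), 65), (np.float64(-0.028), 66), (np.float64(-0.026), 65), (np.float64(-0.024), 58), (np.float64(-0.022), 50), (np.float64(-0.02), 42), (np.float64(-0.018), 35), (np.float64(-0.016), 33), (np.float64(-0.014), 32), (np.float64(-0.012), 33)]
```

```bash
python3 -m creep '[[[0,0.0105,0],0],[[0,0.0103,0.0018],0],[[0,0.0098,0.0036],0],[[0,0.0091,0.0052],0],[[0,0.008,0.0067],0],[[0,0,0],0],[[0,0,0],0],[[0,0,0],0]]'
python3 -c "
from h import *
loc()"
python3 -m creep '[[[0,0.0035,0.0039],0],[[0,0.0033,0.0041],0],[[0,0,0],0],[[0,0,0],0]]'
python3 -c "
from h import *
loc()"
```

```text
clock: 17.42
tool_pos: [0.5219, 0.2536, 0.1147]
tool_rot: [-0.53, -0.467, 0.532, -0.467]
contact_force: [-2.5, -5.2, 1.7]
width: 0.28
x,y -0.3178 0.045 rel -0.0413 0.0438 r 0.0602 th deg 46.7 Fx,Fy 5.4 -1.8 Ftan 2.7 Fz 1.7 z 0.1147 w 0.28 t 17.42
clock: 17.75
tool_pos: [0.5267, 0.2457, 0.1146]
tool_rot: [-0.53, -0.468, 0.531, -0.467]
contact_force: [-4.8, -2.3, 2.2]
width: 0.273
x,y -0.3106 0.0508 rel -0.0341 0.0496 r 0.0602 th deg 55.5 Fx,Fy 2.8 -4.4 Ftan -0.2 Fz 2.2 z 0.1146 w 0.273 t 17.75
```

```bash
python3 -m creep '[[[0,0.0015,0.004],0],[[0,0,0],0],[[0,0,0],0]]'
python3 -c "
from h import *
loc()"
python3 -m creep '[[[0,0.0021,0.0036],0],[[0,0,0],0],[[0,0,0],0]]'
python3 -c "
from h import *
loc()"
python3 -m creep '[[[0,0.0014,0.0028],0],[[0,0,0],0],[[0,0,0],0]]'
python3 -c "
from h import *
loc()"
```

```text
clock: 18.0
tool_pos: [0.5282, 0.2422, 0.1147]
tool_rot: [-0.53, -0.468, 0.531, -0.467]
contact_force: [-3.2, 0.4, 0.7]
width: 0.276
x,y -0.3073 0.0528 rel -0.0308 0.0516 r 0.0601 th deg 59.1 Fx,Fy 0.0 -3.2 Ftan -1.6 Fz 0.7 z 0.1147 w 0.276 t 18.0
clock: 18.25
tool_pos: [0.5297, 0.2383, 0.1148]
tool_rot: [-0.53, -0.467, 0.531, -0.467]
contact_force: [-2.2, 0.7, -0.5]
width: 0.273
x,y -0.3036 0.0548 rel -0.0271 0.0536 r 0.0601 th deg 63.1 Fx,Fy -0.4 -2.2 Ftan -1.4 Fz -0.5 z 0.1148 w 0.273 t 18.25
clock: 18.5
tool_pos: [0.5307, 0.2353, 0.1148]
tool_rot: [-0.53, -0.467, 0.531, -0.467]
contact_force: [-3.3, 1.2, -1.5]
width: 0.273
x,y -0.3008 0.0561 rel -0.0243 0.0549 r 0.06 th deg 66.1 Fx,Fy -0.8 -3.4 Ftan -2.1 Fz -1.5 z 0.1148 w 0.273 t 18.5
```

```bash
for i in 1; do python3 -m creep '[[[0,0.0008,0.0019],0],[[0,0,0],0],[[0,0,0],0]]' >/dev/null; python3 -c "
from h import *
loc()"; done
python3 -m creep '[[[0,0.0007,0.002],0],[[0,0,0],0],[[0,0,0],0]]'>/dev/null
python3 -c "
from h import *
loc()"
python3 -m creep '[[[0,0.0007,0.002],0],[[0,0,0],0],[[0,0,0],0]]'>/dev/null
python3 -c "
from h import *
loc()"
python3 -c "
from h import *
T=snap('top');np.save('top3.npy',T,allow_pickle=True)
d=np.array([-0.127,-0.9919,0]);n=np.array([.9919,-.127,0]);mid=.4404
hsv=cv2.cvtColor(T['pixels'],cv2.COLOR_BGR2HSV);m=(((hsv[...,0]<8)|(hsv[...,0]>172))&(hsv[...,1]>110)&(hsv[...,2]>30)).astype(np.uint8);m[:180]=0;m[215:]=0;m[:,:215]=0;m[:,260:]=0
x,y,w,h=cv2.boundingRect(m);print(x,y,w,h);p=plane(T,[[x-.5,y+h/2-.5],[x+w-.5,y+h/2-.5]],.06);print(p@d,p@n-mid)"
```

```text
x,y -0.299 0.0569 rel -0.0225 0.0557 r 0.06 th deg 68.0 Fx,Fy -0.6 -3.7 Ftan -2.0 Fz -2.8 z 0.1148 w 0.273 t 18.75
x,y -0.297 0.0576 rel -0.0205 0.0564 r 0.06 th deg 70.1 Fx,Fy -1.6 -3.5 Ftan -2.7 Fz -4.7 z 0.1148 w 0.276 t 19.0
x,y -0.2949 0.0583 rel -0.0184 0.0571 r 0.06 th deg 72.1 Fx,Fy -0.6 -4.7 Ftan -2.0 Fz -4.9 z 0.1148 w 0.276 t 19.25
231 192 17 16
[-0.09789526 -0.04049278] [-0.00075307  0.00519681]
```

```bash
L='from h import *
loc()'
python3 -m creep '[[[0,0.0006,0.002],0],[[0,0,0],0],[[0,0,0],0]]'>/dev/null;python3 -c "$L"
python3 -m creep '[[[0,0.0005,0.002],0],[[0,0,0],0],[[0,0,0],0]]'>/dev/null;python3 -c "$L"
```

```text
x,y -0.2929 0.0589 rel -0.0164 0.0577 r 0.06 th deg 74.1 Fx,Fy -1.3 -4.0 Ftan -2.3 Fz -6.4 z 0.1149 w 0.276 t 19.55
x,y -0.2911 0.0593 rel -0.0146 0.0581 r 0.0599 th deg 75.9 Fx,Fy -1.4 -4.4 Ftan -2.5 Fz -6.3 z 0.1149 w 0.275 t 19.8
```

```bash
L='from h import *
loc()'
python3 -m creep '[[[0.0005,0.0003,0.002],0],[[0,0,0],0],[[0,0,0],0]]'>/dev/null;python3 -c "$L"
python3 -m creep '[[[0,0.0003,0.002],0],[[0,0,0],0],[[0,0,0],0]]'>/dev/null;python3 -c "$L"
```

```text
x,y -0.2895 0.0597 rel -0.013 0.0585 r 0.06 th deg 77.5 Fx,Fy -2.6 -4.8 Ftan -3.6 Fz -5.2 z 0.1148 w 0.27 t 20.05
x,y -0.2878 0.0601 rel -0.0113 0.0589 r 0.06 th deg 79.1 Fx,Fy -3.4 -4.8 Ftan -4.2 Fz -5.3 z 0.1149 w 0.276 t 20.3
```

```bash
L='from h import *
loc()'
python3 -m creep '[[[0,0.0002,0.0022],0],[[0,0,0],0],[[0,0,0],0]]'>/dev/null;python3 -c "$L"
python3 -m creep '[[[0,0.0002,0.0022],0],[[0,0,0],0],[[0,0,0],0]]'>/dev/null;python3 -c "$L"
python3 -m creep '[[[0,0.0001,0.0022],0],[[0,0,0],0],[[0,0,0],0]]'>/dev/null;python3 -c "$L"
```

```text
x,y -0.286 0.0604 rel -0.0095 0.0592 r 0.06 th deg 80.9 Fx,Fy -4.9 -4.7 Ftan -5.6 Fz -5.9 z 0.1149 w 0.275 t 20.55
x,y -0.2842 0.0606 rel -0.0077 0.0594 r 0.0599 th deg 82.6 Fx,Fy -5.4 -4.9 Ftan -6.0 Fz -6.3 z 0.1148 w 0.274 t 20.8
x,y -0.2824 0.0608 rel -0.0059 0.0596 r 0.0599 th deg 84.3 Fx,Fy -6.5 -4.5 Ftan -7.0 Fz -6.3 z 0.1149 w 0.274 t 21.05
```

```bash
L='from h import *
loc()'
python3 -m creep '[[[0,0,0.002],0],[[0,0,0],0],[[0,0,0],0],[[0,0,0],0],[[0,0,0],0],[[0,0,0],0],[[0,0,0],0]]'>/dev/null;python3 -c "$L
T=snap('top');S=snap('side')
b=cv2.resize(S['pixels'][150:250,190:270],(360,450),interpolation=2);a=cv2.resize(T['pixels'][170:225,190:270],(436,300),interpolation=2)
c=np.zeros((450,800,3),np.uint8);c[:,:360]=b;c[:300,364:]=a
cv2.imwrite('pics/c8.png',cv2.convertScaleAbs(c,alpha=1.4))"
```

```text
x,y -0.2808 0.061 rel -0.0043 0.0598 r 0.0599 th deg 85.9 Fx,Fy -7.4 -4.2 Ftan -7.7 Fz -7.4 z 0.1149 w 0.271 t 21.63
```

View pics/c8.png

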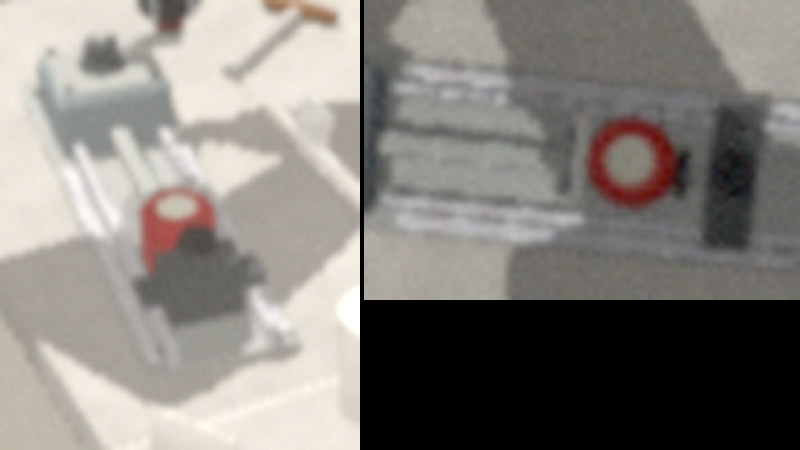

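The cheese, at (633,163) in the top crop, touches the bumper at (682,172), upright, and angle and force both say about 20 N. Ease off slightly, open and rise.

```bash
L='from h import *
loc()'
python3 -m creep '[[[0,-0.001,-0.0005],0],[[0,0,-0.0005],0],[[0,0,0],0],[[0,0,0],0]]' >/dev/null;python3 -c "$L"
python3 -m creep '[[[0,0,0],0],[[0,0,0],0],[[0,0,0],0],[[0,0,0],0],[[0,0,0],0],[[0,0,0],0]]' 0.065;python3 -c "$L"
python3 -m creep '[[[-0.01,0,0],0],[[-0.015,0,0],0],[[-0.02,0,0],0],[[-0.02,0,0],0],[[-0.02,0,0],0],[[-0.02,0,0],0],[[0,0,0],0],[[0,0,0],0],[[0,0,0],0],[[0,0,0],0]]'
python3 - <<'E'
from h import *
loc()
T=snap('top');S=snap('side')
b=cv2.resize(S['pixels'][110:250,170:290],(386,450),interpolation=2);a=cv2.resize(T['pixels'][160:235,155:270],(410,267),interpolation=2)
c=np.zeros((450,800,3),np.uint8);c[:,:386]=b;c[:267,390:]=a
cv2.imwrite('pics/c9.png',cv2.convertScaleAbs(c,alpha=1.4))
d=np.array([-0.127,-0.9919,0]);n=np.array([.9919,-.127,0]);mid=.4419
hsv=cv2.cvtColor(T['pixels'],cv2.COLOR_BGR2HSV);m=(((hsv[...,0]<8)|(hsv[...,0]>172))&(hsv[...,1]>110)&(hsv[...,2]>30)).astype(np.uint8);m[:180]=0;m[215:]=0;m[:,:215]=0;m[:,260:]=0
x,y,w,h=cv2.boundingRect(m);p=plane(T,[x+w/2-.5,y+h/2-.5],.06);print('cheese s,n',p@d,p@n-mid)
V,U=np.mgrid[y+4:y+h-4,x+4:x+w-4];print('top z',np.median(deep(T,np.c_[U.ravel(),V.ravel()])[:,2]))
E
```

```text
x,y -0.2809 0.0609 rel -0.0044 0.0597 r 0.0598 th deg 85.8 Fx,Fy -5.1 -0.8 Ftan -5.1 Fz -8.5 z 0.1149 w 0.273 t 22.07
clock: 22.57
tool_pos: [0.532, 0.2136, 0.1151]
tool_rot: [0.531, 0.467, -0.53, 0.468]
contact_force: [-0.2, 0.9, -1.3]
width: 0.765
x,y -0.2794 0.0601 rel -0.0029 0.0589 r 0.059 th deg 87.1 Fx,Fy -0.8 -0.3 Ftan -0.8 Fz -1.3 z 0.1151 w 0.765 t 22.57
clock: 23.4
tool_pos: [0.5308, 0.2135, 0.2185]
tool_rot: [-0.53, -0.468, 0.531, -0.467]
contact_force: [0.4, 0.6, 0.2]
width: 0.763
x,y -0.2792 0.059 rel -0.0027 0.0578 r 0.0579 th deg 87.3 Fx,Fy -0.6 0.3 Ftan -0.6 Fz 0.2 z 0.2185 w 0.763 t 23.4
cheese s,n [-0.06918533] [0.00072291]
top z 0.06209386630817926
```

View pics/c9.png

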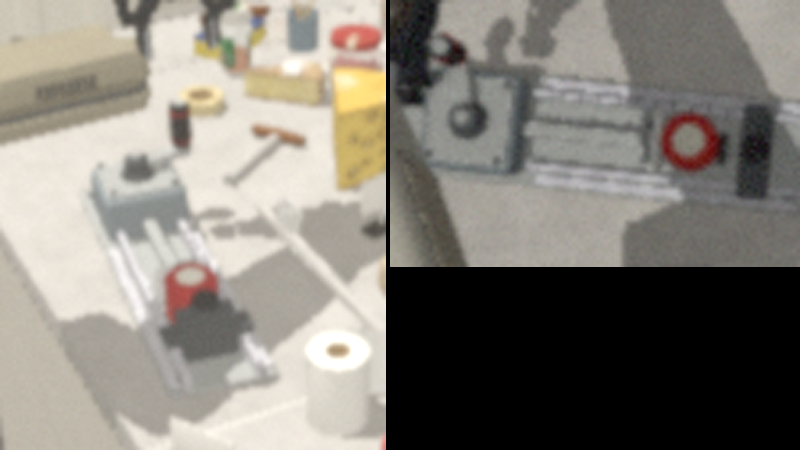

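```bash
python3 -c "
from plant import arm
print(arm.hand_in())"
```

```text
the job is handed in; nothing more can be done
None
```

I stood the larger red cheese in the channel and wound the crank clockwise by its sleeve, from about 48° to about 446°, without letting go. I then released the sleeve and handed the job in at about 23 s on the robot's clock. The hand-in reports no verdict.

- **Push on the cheese:** Contact came at about 436°. Force at the sleeve (7.7 N tangential) and the crank angle past contact both give about 20 N, held for over 0.5 s. I cannot read the push directly. It should stay well above 1.5 N after release, even if the crank sprang back to where friction holds it (about 9 N).
- **Cheese after release:** In the last pictures it stands upright against the bumper, with its top 62 mm above the worktop as expected. It is about 1 mm from the channel's middle line and did not move when I let go.
- **Robot and bystanders:** The gripper is about 10 cm clear of the sleeve and reads no force. The arm never went near the label roll, tub or price tag; the roll stands in place in the last picture, but I did not re-measure any of them.
- **Disagreements:** The two cameras differed by about 3–5 mm. The crank axis in the first picture was about 3 mm off, which I corrected from the force while turning. The cheese met the bumper about 10° later than the pictures suggested, so I went by force from there.

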